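# Free the model cottage from the mystery-thread clamp and rack it

### The arm

A 6-joint arm with a two-finger parallel gripper is mounted at the origin on the work surface. World frame = base frame: x ahead of the robot, y to its left, z up, the work surface at z = 0. Lengths are in m, angles in rad, forces in N, time in s.
With the tool pointing down it reaches from about 0.275 to 0.85 m from the base axis. Payload 5.2 kg.
Tool frame: the origin (TCP) lies midway between the tips of the shut fingers; the grasp point (between the pads) lies 19 mm behind it (bot.tcp_to_grasp is the distance from the TCP to the grasp point, in m); y points along the fingers, z is the direction in which the jaws open and shut, and the axes are right-handed (so a half turn about y gives the same grasp; the last joint's range is limited). The gripper opens to 85 mm and grips with 20 to 120 N. Pads are 22 mm wide; open, the fingers measure 114 mm over their backs; the gripper's body (76 mm by 85 mm) begins 54 mm behind the grasp point. The pads swing forward as they close: fully open they stand 13 mm farther back than shut.
Start: joints at [-1.458, 0.259, 1.535, -0, 1.348, -0.203], TCP at [0.171, -0.523, 0.231] pointing down, gripper open.
Joint ranges: [-3.14, 3.14], [-0.91, 2.08], [0.19, 2.58], [-1.22, 4.36], [0.22, 2.71], [-3.12, 3.12]. Speed limits (rad/s): [2.57, 2.57, 3.14, 3.14, 3.14, 3.14].

### API

Orientations are given as a unit quaternion [w, x, y, z].
In Python, from rig import bot, eyes gives the robot as it stands. The module is installed in compiled form; this text tells all that it offers.
- The arm moves only by the tool move_arm, never from a script. Its arguments are lists of equal length, an entry for each row: "rot": the turn, a rotation vector about the tool's x, y, z in rad, a list of three; "dp": the shift along the tool's x, y, z in mm, a list of three; "hand": the gripper's target within -1 to 1 (fully open at 1, half-way at 0, shut at -1). In form: {"rot": [[wx, wy, wz], ...], "dp": [[tx, ty, tz], ...], "hand": [hand, ...]}. A call has 1 to 10 rows; each row shifts and turns the commanded pose from where the row before left it, along the tool's axes as they then stand; what a row does not reach is not made up. A row lasts 1/8 s, in which the tool goes at most 62.5 mm and 10.7 degrees, less where a joint would pass 70% of its speed; a pose out of reach is approached as far as the arm can. A call is refused whole if a number of a shift passes 62.5 or a number of a turn 0.188, either way. A call with a gripper value outside its range is refused whole. The fingers move at their own pace and stop on an object; the grip force is fixed at half the most. Time passes only in rows, so rows that do not move let the fingers close. It gives the time, the measured TCP pose, the force and the opening at its end, in the units of the state.
- bot.get_state(): the state, without advancing time (a new reading comes with each control period).
- eyes.snapshot(name): name is "scene" or "top"; returns a dict with "image" (400x640x3 uint8, red, green, blue), "depth" (400x640 float32, m along the optical axis (not along the pixel's ray), 0 where there is no reading), "vfov" (degrees; the focal length in pixels is half the picture's height over the tangent of half this angle, whatever the lens; pixels are square), "cx", "cy" (the principal point, pixels), "dist" ([k1, k2, p1, p2, k3] as OpenCV has them; the pictures are not rectified), "xyz" and "rotation" of the camera in the world. Camera axes: x right, y up, looking along -z (the intrinsics and any distortion apply to the point x, -y, -z); pixel columns grow to the right and rows downward; lengths in m; the calibration is good to about 2 mm. A picture is of the moment at which its call begins.
- bot.finish_job(): hands the job in, once; it reports no verdict.
Trained networks look in the newest picture that a camera, given by its name, has taken for a name from the list of things; names that differ only in an ending like _2 or _b are one class to them, and where a whole thing is asked for, a point or a joint stands for the part that bears it (a point fixed in the world has none). Each returns a list of dicts, best first, with "p" (0 to 1); they miss things now and then, are a little off and sometimes report something else, mostly with a low value. They report only what shows in the picture. A call takes as long as a camera call. They do not tell look-alikes from the thing itself.
- eyes.cut_out(camera, name): "mask" (400x640 bool, what is visible of it) and "bbox" ([left, top, width, height] in pixels, round what is visible of it).
- eyes.spot_point(camera, name): "at" ([row, column] in pixels: a listed point, or the origin of a listed thing).
The state is a dict: "time_s": time; "joint_positions": joint angles; "dq": joint speeds; "joint_torque": joint torques, N m; "tcp_pos": TCP position; "tcp_rot": TCP orientation; "contact_force": force on the tool from outside, world axes, zero at the start; "moment": the same for the moment, N m; "width": finger opening in m.
Only numpy, scipy, OpenCV 4.12 (cv2) and the standard library are available. Lean on these libraries where they do the work, as an engineer would, in place of code of your own. Each camera call takes 0.05 s, during which the arm holds its last target. There are 200 camera calls.

### The job

Open the holding clamp fully by its bar-headed screw, which swings the two dogs off the model cottage's foot: nobody remembers whether its thread is left- or right-handed, so try gently and go the way it gives. Then take the cottage out and stand it upright in the free bay of the plywood drying rack, wholly on the bay floor, its longer side running from one bay wall to the other, and let go; the bay is too tight for fingers beside its ends, so put it down on the bench on the way and take it again across its narrow side. Do not drop the cottage, and leave the paint bottle, the rinse glass and the brush where they are.

Things in the scene. Friction and masses are not known exactly. Their poses are not given: they have to be found in the camera images.
- bar (a point): Centre of the steel cross bar on top of the clamp's upright screw: bar 48 mm long, 14 mm thick, 25 mm high; the grey housing's top is 28.5 mm below this point, with free space under the bar but for a 16 mm shaft. x runs along the bar's length, z up; the screw turns about z through this point.
- clamp: The clamp, fixed. Origin on the bench under the middle of the held cottage; y points to the screw, 120 mm away. Dark bed: x +-75, y -42 to 74 mm, 30 mm high; on it ribs and end stops 6 mm high close round the cottage's foot, and two aluminium guard rails along y: x 27 to 35 either side, y +-40, up to 78 mm above the bench. Grey screw housing 96 x 96 mm, 45 mm high, centred on y = 120 mm.
- dog_far_tip (a point): Top of the free end of the steel holding dog on the clamp's +x side, 50 mm above the bench: an arm 16 mm wide that swings about an upright pin 45 mm from the cottage's middle along the clamp's x; this point is 26.5 mm from the pin. Its x axis is the clamp's x when closed. Both dogs swing with the screw, by 3/4 of its turn, either way.
- dog_near_tip (a point): The same for the dog on the clamp's -x side. When closed, the dogs reach 5 mm over the cottage's foot; swung by more than 1.2 rad (nearly square, screw at 1.6 rad or more) they are clear and it can be lifted straight up. Fully open they stand at about 1.57 rad.
- cottage_mid (a point): Middle of the grey model cottage, 31 mm above its underside. 62 mm high: foot 48 x 54 x 10 mm (x, y, z), on it walls 30 x 54 mm up to 44 mm, then a stepped grey hip roof. y along its longer side, z up. It starts with its axes along the clamp's; guard rails leave no room for fingers at its x faces, so only its ends (54 mm apart) can be gripped there. Which x face faces where is free at the end.
- bay (a point): Centre of the floor of the free bay of the plywood drying rack (fixed); this floor is 8 mm above the bench. 68 mm wide along y between walls 6 mm thick, 56 mm high above the bench; open to +x and -x, where its floor ends 40 mm from this point. The next bay, 74 mm to -y, holds a fixed grey bust 59 mm high.
- paint_bottle: Bystander: amber glass paint bottle, 36 mm across, 85 mm high, origin at the centre of its underside.
- rinse_glass: Bystander: open drinking glass for rinsing, 66 mm across, 90 mm high, origin at the centre of its underside.
- brush: Bystander: flat wooden-handled brush 180 mm long lying on the bench, along its x.
- cottage: The same cottage, about 0.1 kg; origin at the centre of its underside.
- screw: The clamp's screw with its bar; origin on its axis at bench level. From the start it turns about 0.2 rad one way, then stops hard; the other way it turns easily (about 0.1 Nm) for about 2.1 rad to its end stop, and stays where it is left. Which way gives changes from case to case and cannot be seen. Two grips of the bar may be needed.
Not all that is in view belongs to the job. Several things look just like the part that bears bay: the one meant starts farthest to the robot's right.

How it is judged:
On the way, in this order (a step that is already met when the one before it is completed fails the run):
1. the clamp is open (dogs swung over 1.2 rad) while the cottage still stands in it (angle between the x axis of each of dog_far_tip, dog_near_tip and the x axis of clamp, either way round above 1.2 rad and distance of cottage_mid from where it was at the start of the episode below 0.015 m), for 0.2 s.
2. the cottage is set down and let go on the bench, upright, outside the clamp and the rack (height (world z) of cottage_mid below 0.035 m and angle between cottage_mid's own z axis and vertical below 0.15 rad and contact force between the fingers and cottage below 0.1 N and horizontal distance between cottage_mid and clamp above 0.06 m), for 0.1 s.
At the end, for the whole second after the job is handed in: The cottage stands upright, at rest and released on the free bay's floor, its middle within 18 mm (open way) and 12 mm (wall to wall) of the bay's centre, its longer side within 0.3 rad of wall to wall; the clamp is left open (dogs swung over 1.2 rad) (x of cottage_mid in the frame of bay between -0.018 and 0.018 m and y of cottage_mid in the frame of bay between -0.012 and 0.012 m and z of cottage_mid in the frame of bay between 0.027 and 0.035 m and angle between cottage_mid's own z axis and vertical below 0.1 rad and angle between the y axis of cottage_mid and the y axis of bay, either way round below 0.3 rad and angle between the x axis of each of dog_far_tip, dog_near_tip and the x axis of clamp, either way round above 1.2 rad and linear speed of cottage below 0.02 m/s and contact force between the fingers and cottage below 0.1 N); the robot touches nothing.
It fails at once if the cottage is dropped (moves faster than 0.5 m/s with no finger touching it) (linear speed of cottage above 0.5 m/s and contact force between the fingers and cottage below 0.01 N).
It fails at once if the paint bottle is moved by more than 30 mm (distance of paint_bottle from where it was at the start of the episode above 0.03 m).
It fails at once if the rinse glass is moved by more than 30 mm (distance of rinse_glass from where it was at the start of the episode above 0.03 m).
It fails at once if the brush is moved by more than 30 mm (distance of brush from where it was at the start of the episode above 0.03 m).
It also fails if it takes over 72 s, if anything falls off the work surface, if the arm or the gripper's body presses on something with over 40 N, if the wrist force passes 120 N, or if a joint passes its speed limit or range.

## Working session

There is one attempt and no reset: what is moved stays moved. The work goes in short steps, Python scripts to look and compute and a tool call to move; the robot and the scene stay as the last step left them, time stands still between calls to the robot, and variables do not carry over. Pictures are saved under pics/ and viewed, about 8 in all and at most 12, crops included, and the job is handed in when it is done.

Besides the shell and the picture viewer there is one more tool, called after ">>>" as name(argument=value, ...) on one line, values as JSON. move_arm: Moves the arm, as the interface text tells. Its arguments: {"type":"object","properties":{"rot":{"type":"array"},"dp":{"type":"array"},"hand":{"type":"array"}},"required":["rot","dp","hand"]}

```bash
mkdir -p pics; cat > h.py <<'E'
import numpy as np, cv2
from scipy.spatial.transform import Rotation as R
from rig import bot, eyes
def cam(s):
    f=200/np.tan(np.radians(s["vfov"])/2)
    return np.array([[f,0,s["cx"]],[0,f,s["cy"]],[0,0,1]]),np.array(s["dist"],float)
def rot(s):
    r=np.array(s["rotation"],float)
    return r if r.shape==(3,3) else R.from_quat(r[[1,2,3,0]]).as_matrix()
def rays(s,px):  # px: Nx2 (col,row)
    K,d=cam(s); u=cv2.undistortPoints(np.array(px,float).reshape(-1,1,2),K,d).reshape(-1,2)
    return np.c_[u[:,0],-u[:,1],-np.ones(len(u))]@rot(s).T
def at_z(s,px,z):
    r=rays(s,px); o=np.array(s["xyz"]); return o+r*((z-o[2])/r[:,2])[:,None]
def at_depth(s,px):
    px=np.array(px).reshape(-1,2); r=rays(s,px); d=s["depth"][px[:,1].astype(int),px[:,0].astype(int)]
    return np.array(s["xyz"])+r*d[:,None]
def proj(s,P):
    c=(np.array(P).reshape(-1,3)-s["xyz"])@rot(s); c=c*[1,-1,-1]; K,d=cam(s)
    return cv2.projectPoints(c,np.zeros(3),np.zeros(3),K,d)[0].reshape(-1,2)
E
python3 - <<'E'
from h import *
H=dict(bar=.0735,clamp=0,dog_far_tip=.05,dog_near_tip=.05,cottage_mid=.061+.006-.006,bay=.008,paint_bottle=0,rinse_glass=0,brush=.01,cottage=.03,screw=0)
for c in("scene","top"):
    s=eyes.snapshot(c); cv2.imwrite(f"pics/{c}0.png",s["image"][...,::-1]); print(c,np.round(s["xyz"],3),s["vfov"],s["dist"])
    for n,z in H.items():
        for o in eyes.spot_point(c,n)[:4]:
            a=o["at"]; print(n,round(o["p"],2),np.round(a),"z-plane",at_z(s,[[a[1],a[0]]],z)[0].round(3),"depth",at_depth(s,[[a[1],a[0]]])[0].round(3))
print(bot.get_state())
E
```

```text
scene [1.251 0.499 0.663] 56.51241741316645 [-0.03742339  0.          0.          0.          0.        ]
bar 0.63 [220. 419.] z-plane [0.493 0.245 0.074] depth [0.506 0.25  0.084]
clamp 0.74 [229. 370.] z-plane [0.519 0.12  0.   ] depth [0.564 0.144 0.041]
dog_far_tip 0.53 [219. 369.] z-plane [0.539 0.126 0.05 ] depth [0.552 0.133 0.061]
cottage_mid 0.81 [213. 371.] z-plane [0.527 0.124 0.061] depth [0.55  0.135 0.08 ]
bay 0.83 [213. 461.] z-plane [0.303 0.304 0.008] depth [0.306 0.305 0.01 ]
bay 0.57 [188. 283.] z-plane [ 0.519 -0.204  0.008] depth [ 0.55  -0.174  0.035]
paint_bottle 0.84 [244. 273.] z-plane [ 0.729 -0.053  0.   ] depth [ 0.744 -0.037  0.019]
rinse_glass 0.88 [266. 308.] z-plane [0.74  0.073 0.   ] depth [0.765 0.093 0.032]
rinse_glass 0.3 [158. 292.] z-plane [ 0.332 -0.327  0.   ] depth [ 0.358 -0.304  0.019]
brush 0.9 [157. 294.] z-plane [ 0.339 -0.312  0.01 ] depth [ 0.353 -0.299  0.02 ]
brush 0.52 [221. 372.] z-plane [0.495 0.111 0.01 ] depth [0.544 0.136 0.052]
brush 0.23 [226. 370.] z-plane [0.518 0.121 0.01 ] depth [0.557 0.141 0.045]
cottage 0.76 [220. 371.
[... 1269 characters left out ...]
  ] depth [0.487 0.223 0.049]
{'time_s': 1.2, 'joint_positions': array([-1.45779793e+00,  2.58596437e-01,  1.53500948e+00,  1.35656409e-05,
        1.34802305e+00, -2.02800802e-01]), 'dq': array([-0.00032301,  0.00155478, -0.00052009,  0.00059942,  0.00028606,
       -0.00044813]), 'joint_torque': array([-2.85397713e-03, -4.45943069e+01, -2.90895152e+01, -3.48546819e-04,
        9.36998113e-04, -8.76092713e-06]), 'tcp_pos': array([ 0.17084255, -0.52278571,  0.23130785]), 'tcp_rot': array([ 0.1111927 , -0.1111822 ,  0.69832297, -0.69829774]), 'contact_force': array([-0.37619328,  0.06897756, -1.01895356]), 'moment': array([-0.00075282,  0.05483169,  0.03428083]), 'width': 0.08527652956728982}
```

```bash
python3 - <<'E'
import cv2
a=cv2.imread("pics/top0.png"); 
b=cv2.resize(a[150:290,170:450],None,fx=2.8,fy=2.8,interpolation=cv2.INTER_CUBIC); cv2.imwrite("pics/topcrop.png",b)
E
```

```text
(no output)
```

View pics/top0.png

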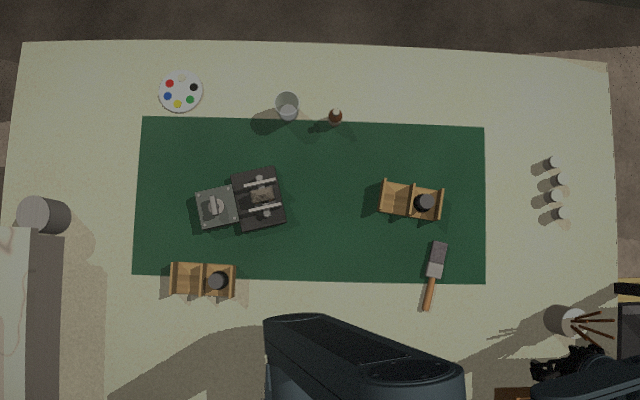

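View pics/topcrop.png

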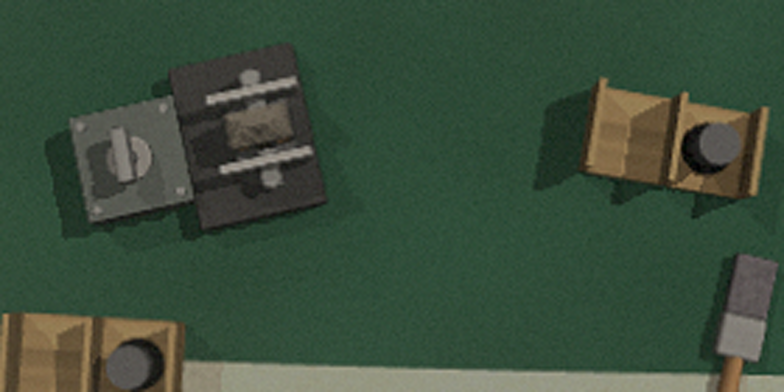

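View pics/scene0.png

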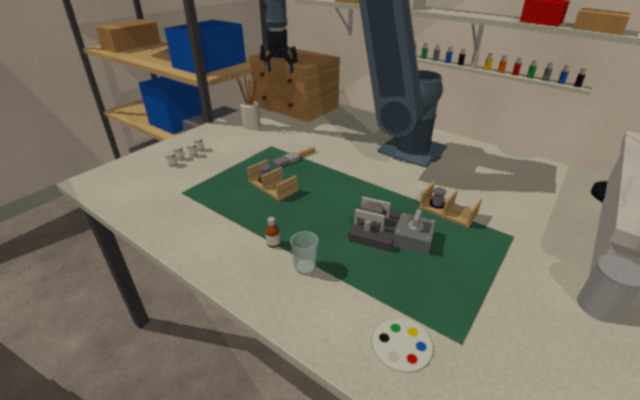

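Candidates for the bay: the rack at top pixel (395,198) and its look-alike at (202,280). The one at (395,198) lies farthest to −y, the robot's right, so its bay is the target. The free bay is its left half, and the bust sits at (425,202). The clamp is at (260,197) and the bar at (215,206).

```bash
cat > m.py <<'E'
from h import *
def cloud(s):
    v,u=np.mgrid[0:400,0:640]; px=np.c_[u.ravel(),v.ravel()]
    P=at_depth(s,px); P[s["depth"].ravel()==0]=9; return P
def rect(P,lo,hi,c,r):
    m=(P[:,2]>lo)&(P[:,2]<hi)&(np.hypot(P[:,0]-c[0],P[:,1]-c[1])<r); Q=P[m]
    if len(Q)<5: return None
    b=cv2.minAreaRect((Q[:,:2]*1000).astype(np.float32))
    q=Q[:,:2]-Q[:,:2].mean(0); w,V=np.linalg.eigh(q.T@q); 
    return len(Q),"mean",Q.mean(0).round(4),"rect c",np.round(b[0],1),"size",np.round(b[1],1),"ang",round(b[2],1),"pca ang",round(np.degrees(np.arctan2(V[1,1],V[0,1])),1)
E
python3 - <<'E'
from m import *
for c in("top","scene"):
    s=eyes.snapshot(c);P=cloud(s);np.save(c+".npy",P)
    print(c)
    print("bench",np.median(P[(abs(P[:,0]-.4)<.05)&(abs(P[:,1]-.05)<.05),2]))
    print("bar",rect(P,.062,.1,(.487,.238),.045))
    print("housing",rect(P,.035,.055,(.487,.238),.075))
    print("cott",rect(P,.083,.11,(.515,.122),.05))
    print("rails+cott",rect(P,.07,.11,(.515,.122),.06))
    for side in(.03,-.03): print("rail",rect(P,.068,.084,(.515+side,.122+side*-.2),.02 if 0 else .028))
    print("bed",rect(P,.022,.12,(.515,.122),.11))
    print("rack",rect(P,.02,.052+.02,(.52,-.255),.11))
    print("rackall",rect(P,.005,.075,(.52,-.255),.11))
    print("bayfloor",rect(P,.004,.02,(.526,-.22),.07))
E
```

```text
top
bench 3.132235935776606e-05
bar (146, 'mean', array([0.4863, 0.2356, 0.0819]), 'rect c', array([486.9, 237.2]), 'size', array([48.8, 15.4]), 'ang', 12.2, 'pca ang', np.float64(-166.8))
housing (1341, 'mean', array([0.4862, 0.2343, 0.0444]), 'rect c', array([487.1, 236.4]), 'size', array([97.6, 97. ]), 'ang', 14.7, 'pca ang', np.float64(148.5))
cott (108, 'mean', array([0.5169, 0.1194, 0.0871]), 'rect c', array([523.7, 111.9]), 'size', array([30.4, 61.2]), 'ang', 45.9, 'pca ang', np.float64(113.2))
rails+cott (513, 'mean', array([0.5168, 0.1191, 0.0794]), 'rect c', array([517.3, 119.4]), 'size', array([70.7, 79.4]), 'ang', 14.4, 'pca ang', np.float64(-170.6))
rail (138, 'mean', array([0.5419, 0.1157, 0.0771]), 'rect c', array([536.8, 113.9]), 'size', array([34.8, 54.6]), 'ang', 15.3, 'pca ang', np.float64(101.9))
rail (137, 'mean', array([0.4922, 0.1266, 0.0774]), 'rect c', array([494.4, 127.3]), 'size', array([32.8, 50.2]), 'ang', 9.0, 'pca ang', np.float64(113.1))
bed (3260, 'mean', array([0.5079, 0.1472, 0.042 ]), 'rect c', array([508.6, 153.6]), 'size', array([151.1, 154.9]), 
[... 1480 characters left out ...]
, 'ang', 75.7, 'pca ang', np.float64(100.1))
bed (2073, 'mean', array([0.5311, 0.1542, 0.0476]), 'rect c', array([510. , 154.9]), 'size', array([154.6, 150.9]), 'ang', 13.6, 'pca ang', np.float64(135.2))
rack (747, 'mean', array([ 0.5279, -0.2453,  0.0432]), 'rect c', array([ 523. , -249.6]), 'size', array([158.1,  83.3]), 'ang', 82.0, 'pca ang', np.float64(84.8))
rackall (1132, 'mean', array([ 0.532 , -0.2453,  0.0323]), 'rect c', array([ 519.9, -238.4]), 'size', array([182.5, 164. ]), 'ang', 84.3, 'pca ang', np.float64(85.9))
bayfloor (302, 'mean', array([ 0.5407, -0.2175,  0.0106]), 'rect c', array([ 527.5, -214.5]), 'size', array([118.5, 115.2]), 'ang', 62.0, 'pca ang', np.float64(92.9))
```

```bash
cat >> h.py <<'E'
def TR(st=None):
    st=st or bot.get_state(); q=np.array(st["tcp_rot"]); return np.array(st["tcp_pos"]),R.from_quat(q[[1,2,3,0]]).as_matrix()
def plan(goal,zyaw):
    """goal TCP, wanted yaw (deg) of tool z (mod 180): print remaining dp in current tool axes (mm) and turn about tool y"""
    st=bot.get_state(); p,M=TR(st)
    yaw=np.degrees(np.arctan2(M[1,2],M[0,2])); d=(zyaw-yaw+90)%180-90
    print("t",st["time_s"],"tcp",p.round(4),"zyaw",round(yaw,1),"ydown",M[:,1].round(3),"q",st["joint_positions"].round(2),"F",st["contact_force"].round(1),"M",st["moment"].round(2),"w",round(st["width"],4))
    print("world d mm",((goal-p)*1000).round(1),"tool d mm",(M.T@(goal-p)*1000).round(1),"turn about tool y (rad)",round(-np.radians(d),3),"other",round(-np.radians(d-np.sign(d)*180),3))
E
python3 - <<'E'
from h import *
plan(np.array([.488,.2367,.14]),14+90)
print(TR()[1].round(3))
E
```

```text
t 1.3 tcp [ 0.1708 -0.5228  0.2313] zyaw -71.9 ydown [ 0.  0. -1.] q [-1.46  0.26  1.54  0.    1.35 -0.2 ] F [-0.7  0.3  0.6] M [ 0.01 -0.02  0.  ] w 0.0855
world d mm [317.2 759.5 -91.3] tool d mm [-537.3   91.3 -623.4] turn about tool y (rad) 0.071 other -3.07
[[-0.951  0.     0.311]
 [-0.311  0.    -0.951]
 [-0.    -1.    -0.   ]]
```

>>> move_arm(rot=[[0, 0, 0], [0, 0, 0], [0, 0, 0], [0, 0, 0], [0, 0, 0], [0, 0, 0], [0, 0, 0], [0, 0, 0], [0, 0, 0], [0, 0, 0]], dp=[[-38.4, 0, -44.5], [-38.4, 0, -44.5], [-38.4, 0, -44.5], [-38.4, 0, -44.5], [-38.4, 0, -44.5], [-38.4, 0, -44.5], [-38.4, 0, -44.5], [-38.4, 0, -44.5], [-38.4, 0, -44.5], [-38.4, 0, -44.5]], hand=[1, 1, 1, 1, 1, 1, 1, 1, 1, 1])

```text
time_s: 2.55
tcp_pos: [0.3982, 0.0213, 0.2318]
tcp_rot: [-0.112, 0.111, -0.698, 0.699]
contact_force: [0.4, -1.0, 0.7]
width: 0.0855
```

>>> move_arm(rot=[[0, 0, 0], [0, 0, 0], [0, 0, 0], [0, 0, 0], [0, -0.18, 0], [0, -0.18, 0], [0, -0.18, 0], [0, -0.18, 0], [0, -0.18, 0], [0, -0.18, 0]], dp=[[-38.4, 0, -44.5], [-38.4, 0, -44.5], [-38.4, 0, -44.5], [-38.4, 0, -44.5], [0, 0, 0], [0, 0, 0], [0, 0, 0], [0, 0, 0], [0, 0, 0], [0, 0, 0]], hand=[0, 0, 0, 0, 0, 0, 0, 0, 0, 0])

```text
time_s: 3.8
tcp_pos: [0.4884, 0.2364, 0.2313]
tcp_rot: [-0.456, 0.456, -0.54, 0.54]
contact_force: [0.5, 0.0, -0.5]
width: 0.0428
```

>>> move_arm(rot=[[0, -0.18, 0], [0, -0.18, 0], [0, -0.18, 0], [0, -0.18, 0], [0, -0.18, 0], [0, -0.18, 0], [0, -0.18, 0], [0, -0.18, 0], [0, -0.18, 0], [0, -0.18, 0]], dp=[[0, 0, 0], [0, 0, 0], [0, 0, 0], [0, 0, 0], [0, 10, 0], [0, 10, 0], [0, 10, 0], [0, 10, 0], [0, 10, 0], [0, 10, 0]], hand=[0, 0, 0, 0, 0, 0, 0, 0, 0, 0])

```text
time_s: 5.05
tcp_pos: [0.4884, 0.2364, 0.171]
tcp_rot: [0.707, -0.707, -0.021, 0.021]
contact_force: [-0.7, 0.2, -0.2]
width: 0.0423
```

```bash
python3 - <<'E'
from h import *
plan(np.array([.488,.2367,.058]),13.5+90)
E
```

```text
t 5.05 tcp [0.4884 0.2364 0.171 ] zyaw 93.4 ydown [ 0.  0. -1.] q [ 0.25  0.29  1.64  0.    1.21 -1.39] F [-0.7  0.2 -0.2] M [ 0.08 -0.01  0.04] w 0.0423
world d mm [  -0.4    0.3 -113. ] tool d mm [ -0.4 113.    0.4] turn about tool y (rad) -0.175 other 2.966
```

>>> move_arm(rot=[[0, -0.175, 0], [0, 0, 0], [0, 0, 0], [0, 0, 0], [0, 0, 0], [0, 0, 0], [0, 0, 0], [0, 0, 0]], dp=[[0, 20, 0], [0, 30, 0], [0, 30, 0], [0, 23, 0], [0, 10, 0], [0, 0, 0], [0, 0, 0], [0, 0, 0]], hand=[0, 0, 0, 0, 0, -1, -1, -1])

```text
time_s: 6.05
tcp_pos: [0.489, 0.2363, 0.0591]
tcp_rot: [-0.702, 0.703, 0.081, -0.08]
contact_force: [1.1, -1.7, -0.2]
width: 0.0128
```

```bash
python3 - <<'E'
from h import *
plan(np.array([.488,.2367,.058]),13.5+90)
E
```

```text
t 6.05 tcp [0.489  0.2363 0.0591] zyaw 103.1 ydown [ 0.002 -0.    -1.   ] q [ 0.24  0.42  1.77 -0.    0.95 -1.56] F [ 1.1 -1.7 -0.2] M [-0.26 -0.    0.06] w 0.0128
world d mm [-1.   0.4 -1.1] tool d mm [-0.8  1.1  0.6] turn about tool y (rad) -0.006 other 3.135
```

>>> move_arm(rot=[[0, 0.06, 0], [0, 0.06, 0], [0, 0.06, 0], [0, 0.06, 0], [0, 0.03, 0]], dp=[[0, 0, 0], [0, 0, 0], [0, 0, 0], [0, 0, 0], [0, 0, 0]], hand=[-1, -1, -1, -1, -1])

```text
time_s: 6.68
tcp_pos: [0.4889, 0.2363, 0.0591]
tcp_rot: [0.707, -0.707, 0.014, -0.015]
contact_force: [-0.1, -2.2, 1.8]
width: 0.0127
```

```bash
python3 - <<'E'
from h import *
plan(np.array([.488,.2367,.058]),13.5+90)
E
```

```text
t 6.675 tcp [0.4889 0.2363 0.0591] zyaw 87.6 ydown [ 0.001 -0.    -1.   ] q [ 0.24  0.42  1.77 -0.    0.95 -1.28] F [-0.1 -2.2  1.8] M [-0.39  0.02  0.07] w 0.0127
world d mm [-0.9  0.4 -1.1] tool d mm [-1.   1.1  0.4] turn about tool y (rad) -0.277 other 2.864
```

>>> move_arm(rot=[[0, 0.06, 0], [0, 0.06, 0], [0, 0.06, 0]], dp=[[0, 0, 0], [0, 0, 0], [0, 0, 0]], hand=[-1, -1, -1])

```text
time_s: 7.05
tcp_pos: [0.489, 0.2363, 0.0591]
tcp_rot: [0.703, -0.703, 0.078, -0.079]
contact_force: [-0.4, -0.9, 1.7]
width: 0.0128
```

```bash
python3 - <<'E'
from m import *
plan(np.array([.488,.2367,.058]),13.5+90)
s=eyes.snapshot("top")
for n in("dog_far_tip","dog_near_tip"):
    for o in eyes.spot_point("top",n)[:2]: print(n,o["p"],o["at"],at_z(s,[o["at"][::-1]],.05)[0].round(4))
cv2.imwrite("pics/t1.png",cv2.resize(s["image"][150:250,180:310,::-1],None,fx=5,fy=5,interpolation=cv2.INTER_CUBIC))
E
```

```text
t 7.05 tcp [0.489  0.2363 0.0591] zyaw 77.3 ydown [ 0.001 -0.    -1.   ] q [ 0.24  0.42  1.77 -0.    0.95 -1.1 ] F [-0.4 -0.9  1.7] M [-0.42  0.01  0.12] w 0.0128
world d mm [-1.   0.4 -1.1] tool d mm [-1.   1.1  0.2] turn about tool y (rad) -0.458 other 2.684
dog_far_tip 0.46 [192.7, 254.4] [0.5231 0.1417 0.05  ]
dog_near_tip 0.58 [201.8, 263.3] [0.5011 0.1186 0.05  ]
```

View pics/t1.png

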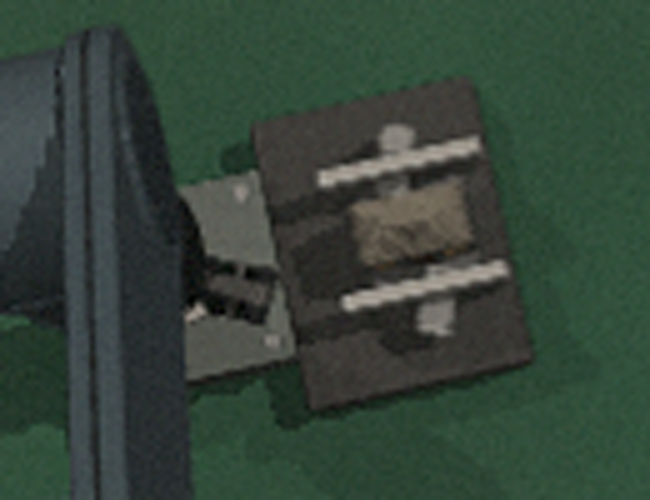

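Image: the clamp with the cottage at (410,225), and the fingers on the bar near (240,285). The bar has turned 0.46 rad with hardly any torque, so this is the way it gives. I'll carry on.

>>> move_arm(rot=[[0, 0.15, 0], [0, 0.15, 0], [0, 0.15, 0], [0, 0.15, 0], [0, 0.15, 0], [0, 0.15, 0], [0, 0.15, 0], [0, 0.15, 0], [0, 0.15, 0], [0, 0.12, 0]], dp=[[0, 0, 0], [0, 0, 0], [0, 0, 0], [0, 0, 0], [0, 0, 0], [0, 0, 0], [0, 0, 0], [0, 0, 0], [0, 0, 0], [0, 0, 0]], hand=[-1, -1, -1, -1, -1, -1, -1, -1, -1, -1])

```text
time_s: 8.45
tcp_pos: [0.4889, 0.2363, 0.0591]
tcp_rot: [-0.469, 0.468, -0.529, 0.53]
contact_force: [0.3, -3.0, 4.8]
width: 0.0129
```

```bash
python3 - <<'E'
from h import *
plan(np.array([.488,.2367,.058]),13.5+90)
E
```

```text
t 8.45 tcp [0.4889 0.2363 0.0591] zyaw -7.0 ydown [ 0.001 -0.    -1.   ] q [ 0.24  0.42  1.77 -0.    0.95  0.37] F [ 0.3 -3.   4.8] M [-0.46  0.09  0.13] w 0.0129
world d mm [-0.9  0.4 -1.1] tool d mm [-0.3  1.1 -1. ] turn about tool y (rad) 1.213 other -1.929
```

>>> move_arm(rot=[[0, 0.06, 0], [0, 0.06, 0], [0, 0.06, 0], [0, 0, 0]], dp=[[0, 0, 0], [0, 0, 0], [0, 0, 0], [0, 0, 0]], hand=[-1, -1, -1, -1])

```text
time_s: 8.95
tcp_pos: [0.4889, 0.2362, 0.0591]
tcp_rot: [-0.421, 0.42, -0.568, 0.569]
contact_force: [-0.4, -3.5, 5.3]
width: 0.0125
```

```bash
python3 - <<'E'
from h import *
plan(np.array([.488,.2367,.058]),13.5+90)
E
```

```text
t 8.95 tcp [0.4889 0.2362 0.0591] zyaw -17.0 ydown [ 0.002 -0.001 -1.   ] q [ 0.25  0.42  1.77 -0.    0.95  0.54] F [-0.4 -3.5  5.3] M [-0.5   0.11  0.82] w 0.0125
world d mm [-0.9  0.5 -1.1] tool d mm [-0.2  1.1 -1. ] turn about tool y (rad) 1.038 other -2.103
```

End stop reached (torque 0.8 Nm at about 2.1 rad). I'll release, go up and check the dogs.

>>> move_arm(rot=[[0, 0, 0], [0, 0, 0], [0, 0, 0], [0, 0, 0], [0, 0.17, 0], [0, 0.17, 0], [0, 0.17, 0], [0, 0.17, 0], [0, 0.17, 0], [0, 0.17, 0]], dp=[[0, 0, 0], [0, 0, 0], [0, 0, 0], [0, -20, 0], [0, -30, 0], [0, -30, 0], [0, -30, 0], [0, -20, 0], [0, -20, 0], [0, 0, 0]], hand=[0, 0, 0, 0, 0, 0, 0, 0.8, 0.8, 0.8])

```text
time_s: 10.2
tcp_pos: [0.4893, 0.2368, 0.2102]
tcp_rot: [0.088, -0.085, 0.702, -0.702]
contact_force: [0.4, -0.8, -0.3]
width: 0.0766
```

```bash
python3 - <<'E'
from m import *
s=eyes.snapshot("top");P=cloud(s)
for n,z in(("dog_far_tip",.05),("dog_near_tip",.05),("cottage_mid",.061)):
    for o in eyes.spot_point("top",n)[:2]: print(n,o["p"],o["at"],at_z(s,[o["at"][::-1]],z)[0].round(4))
C=np.array([.518,.1205])
print("cott",rect(P,.083,.11,C,.035)); print("cott mid",rect(P,.05,.11,C,.026)); print("rails",rect(P,.07,.11,C,.06))
plan(np.array([.518,.1205,.15]),104.5)
cv2.imwrite("pics/t2.png",cv2.resize(s["image"][150:250,180:310,::-1],None,fx=5,fy=5,interpolation=cv2.INTER_CUBIC))
E
```

```text
dog_far_tip 0.67 [121.3, 337.0] [ 0.7118 -0.0587  0.05  ]
dog_far_tip 0.41 [182.8, 248.4] [0.5474 0.1577 0.05  ]
dog_near_tip 0.49 [212.1, 273.8] [0.4764 0.0916 0.05  ]
cottage_mid 0.76 [193.9, 263.0] [0.5195 0.1191 0.061 ]
cott (110, 'mean', array([0.5167, 0.1198, 0.0872]), 'rect c', array([516.7, 119.2]), 'size', array([21.2, 41.9]), 'ang', 15.5, 'pca ang', np.float64(104.8))
cott mid (275, 'mean', array([0.5153, 0.1193, 0.0808]), 'rect c', array([522.2, 121.6]), 'size', array([43.1, 51.6]), 'ang', 12.8, 'pca ang', np.float64(104.3))
rails (518, 'mean', array([0.5168, 0.1191, 0.0794]), 'rect c', array([517.5, 119.4]), 'size', array([71.2, 79.7]), 'ang', 14.8, 'pca ang', np.float64(-172.7))
t 10.4 tcp [0.4881 0.2364 0.208 ] zyaw -75.4 ydown [-0.001 -0.    -1.   ] q [0.25 0.26 1.59 0.   1.29 1.56] F [ 0.1  0.2 -0. ] M [-0.01 -0.03  0.01] w 0.0766
world d mm [  29.9 -115.9  -58. ] tool d mm [  0.2  57.9 119.7] turn about tool y (rad) 0.001 other -3.14
```

View pics/t2.png

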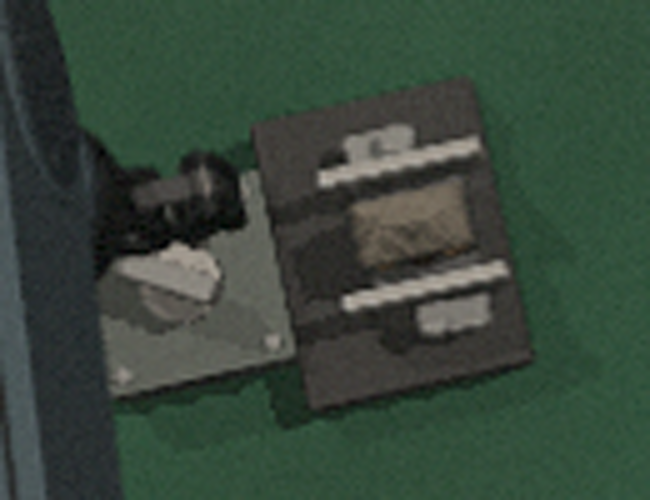

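Image: both dogs, at (380,145) and (455,315), now lie parallel to the rails, so the clamp is open. The cottage is undisturbed at (410,225). Next I'll grip it by its ends.

>>> move_arm(rot=[[0, 0, 0], [0, 0, 0], [0, 0, 0], [0, 0, 0], [0, 0, 0], [0, 0, 0]], dp=[[0, 0, 40], [0, 0, 40], [0, 0, 40], [0, 20, 0], [0, 30, 0], [0, 10, 0]], hand=[0.8, 0.8, 0.8, 0.8, 0.8, 0.8])

```text
time_s: 11.15
tcp_pos: [0.5167, 0.1199, 0.1462]
tcp_rot: [0.088, -0.091, 0.702, -0.701]
contact_force: [-0.9, -0.6, -0.3]
width: 0.0767
```

```bash
python3 - <<'E'
from h import *
plan(np.array([.5175,.120,.045]),104.6)
E
```

```text
t 11.15 tcp [0.5167 0.1199 0.1462] zyaw -75.5 ydown [-0.004  0.    -1.   ] q [0.02 0.3  1.7  0.   1.15 1.34] F [-0.9 -0.6 -0.3] M [0.03 0.07 0.02] w 0.0767
world d mm [ 8.000e-01  1.000e-01 -1.012e+02] tool d mm [ -1.2 101.2   0.2] turn about tool y (rad) -0.002 other 3.14
```

>>> move_arm(rot=[[0, 0, 0], [0, 0, 0], [0, 0, 0], [0, 0, 0], [0, 0, 0], [0, 0, 0], [0, 0, 0], [0, 0, 0], [0, 0, 0]], dp=[[0, 20, 0], [0, 25, 0], [0, 25, 0], [0, 20, 0], [0, 10, 0], [0, 0, 0], [0, 0, 0], [0, 0, 0], [0, 0, 0]], hand=[0.8, 0.8, 0.8, 0.8, 0.8, -1, -1, -1, -1])

```text
time_s: 12.28
tcp_pos: [0.5186, 0.1201, 0.049]
tcp_rot: [-0.089, 0.088, -0.702, 0.702]
contact_force: [-0.3, 0.7, 2.4]
width: 0.0527
```

>>> move_arm(rot=[[0, 0, 0], [0, 0, 0], [0, 0, 0], [0, 0, 0]], dp=[[0, -6, 0], [0, -10, 0], [0, -15, 0], [0, -20, 0]], hand=[-1, -1, -1, -1])

```text
time_s: 12.78
tcp_pos: [0.518, 0.1201, 0.1004]
tcp_rot: [0.088, -0.089, 0.702, -0.702]
contact_force: [0.2, 0.3, -1.1]
width: 0.0534
```

```bash
python3 - <<'E'
from h import *
plan(np.array([.48,-.04,.2]),81.8)
E
```

```text
t 12.775 tcp [0.518  0.1201 0.1004] zyaw -75.6 ydown [-0.  0. -1.] q [0.02 0.35 1.75 0.   1.04 1.34] F [ 0.2  0.3 -1.1] M [-0.01 -0.01 -0.06] w 0.0534
world d mm [ -38.  -160.1   99.6] tool d mm [ 76.6 -99.6 145.7] turn about tool y (rad) 0.394 other -2.748
```

>>> move_arm(rot=[[0, 0, 0], [0, 0, 0], [0, 0, 0], [0, 0, 0], [0, 0, 0], [0, 0, 0], [0, 0.13, 0], [0, 0.13, 0], [0, 0.13, 0], [0, 0, 0]], dp=[[0, -25, 0], [0, -25, 0], [19, 0, 36.5], [19, 0, 36.5], [19, 0, 36.5], [19, 0, 36.5], [0, 25, 0], [0, 30, 0], [0, 30, 0], [0, 25, 0]], hand=[-1, -1, -1, -1, -1, -1, -1, -1, -1, -1])

```text
time_s: 14.02
tcp_pos: [0.481, -0.0404, 0.0393]
tcp_rot: [0.049, -0.05, -0.705, 0.705]
contact_force: [-0.1, 0.4, -1.1]
width: 0.0532
```

```bash
python3 - <<'E'
from m import *
plan(np.array([.48,-.04,.021]),81.8)
s=eyes.snapshot("scene");P=cloud(s)
b=proj(s,[[.48,-.04,.04]])[0]; print(b)
x,y=b.astype(int)
cv2.imwrite("pics/s1.png",cv2.resize(s["image"][y-70:y+50,x-90:x+90,::-1],None,fx=4,fy=4,interpolation=cv2.INTER_CUBIC))
E
```

```text
t 14.025 tcp [ 0.481  -0.0404  0.0393] zyaw -98.1 ydown [ 0.001 -0.    -1.   ] q [-0.32  0.36  1.93  0.    0.85  1.4 ] F [-0.1  0.4 -1.1] M [-0.02 -0.01 -0.01] w 0.0532
world d mm [ -1.    0.4 -18.3] tool d mm [ 1.  18.3 -0.2] turn about tool y (rad) 0.002 other -3.139
[331.89215254 191.80536792]
```

View pics/s1.png

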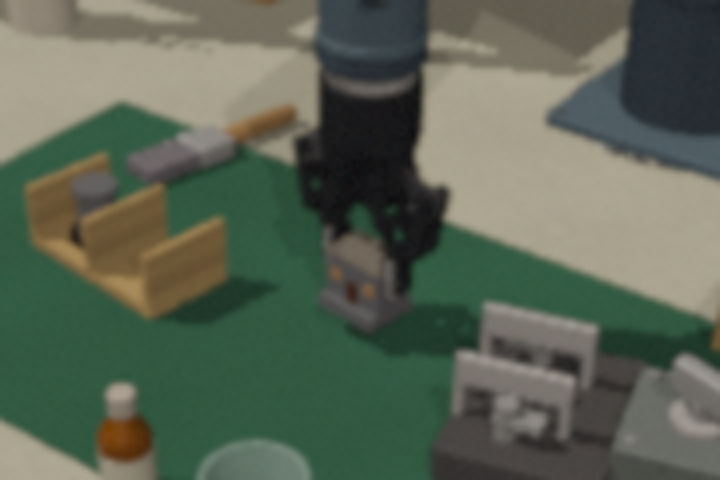

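Image: the cottage is held upright at (365,290), just above the mat. I'll lower it gently.

>>> move_arm(rot=[[0, 0, 0], [0, 0, 0], [0, 0, 0], [0, 0, 0], [0, 0, 0]], dp=[[0, 10, 0], [0, 6, 0], [0, 2, 0], [0, 0, 0], [0, 0, 0]], hand=[-1, -1, -1, -1, -1])

```text
time_s: 14.7
tcp_pos: [0.4811, -0.0403, 0.0217]
tcp_rot: [0.049, -0.049, -0.705, 0.705]
contact_force: [0.5, 0.9, -1.3]
width: 0.0528
```

>>> move_arm(rot=[[0, 0, 0], [0, 0, 0], [0, 0, 0]], dp=[[0, 1.5, 0], [0, 1, 0], [0, 0, 0]], hand=[-1, -1, -1])

```text
time_s: 15.08
tcp_pos: [0.4808, -0.0402, 0.019]
tcp_rot: [0.049, -0.049, -0.705, 0.705]
contact_force: [-1.6, 0.7, 2.2]
width: 0.0532
```

>>> move_arm(rot=[[0, 0, 0], [0, 0, 0], [0, 0, 0], [0, 0, 0], [0, 0, 0], [0, 0, 0], [0, 0, 0], [0, -0.174, 0], [0, -0.174, 0], [0, -0.174, 0]], dp=[[0, 0.8, 0], [0, 0, 0], [0, 0, 0], [0, 0, 0], [0, -15, 0], [0, -35, 0], [0, -40, 0], [0, -20, 0], [0, 0, 0], [0, 0, 0]], hand=[-1, 0.8, 0.8, 0.8, 0.8, 0.8, 0.8, 0.8, 0.8, 0.8])

```text
time_s: 16.32
tcp_pos: [0.4811, -0.0402, 0.1295]
tcp_rot: [-0.137, 0.136, -0.693, 0.694]
contact_force: [-0.4, 1.1, -0.1]
width: 0.0767
```

>>> move_arm(rot=[[0, -0.174, 0], [0, -0.174, 0], [0, -0.174, 0], [0, -0.174, 0], [0, -0.174, 0], [0, -0.174, 0]], dp=[[0, 0, 0], [0, 0, 0], [0, 0, 0], [0, 0, 0], [0, 0, 0], [0, 0, 0]], hand=[0.5, 0.5, 0.5, 0.5, 0.5, 0.5])

```text
time_s: 17.08
tcp_pos: [0.4809, -0.0402, 0.129]
tcp_rot: [-0.464, 0.464, -0.533, 0.534]
contact_force: [0.3, -0.5, -0.5]
width: 0.0642
```

```bash
python3 - <<'E'
from m import *
for c in("scene","top"):
    s=eyes.snapshot(c);P=cloud(s)
    print(c,"foot",rect(P,.006,.014,(.481,-.04),.045),"\nall",rect(P,.006,.066,(.481,-.04),.045),"\nwalls",rect(P,.02,.066,(.481,-.04),.045))
    for o in eyes.spot_point(c,"cottage_mid")[:1]: print(o["p"],at_z(s,[o["at"][::-1]],.031)[0].round(4))
plan(np.array([.481,-.0402,.036]),-8.2)
E
```

```text
scene foot (70, 'mean', array([ 0.4956, -0.0328,  0.0106]), 'rect c', array([494.3, -32.4]), 'size', array([35.5, 71. ]), 'ang', 30.8, 'pca ang', np.float64(111.1)) 
all (362, 'mean', array([ 0.4912, -0.0326,  0.0341]), 'rect c', array([492.4, -35.4]), 'size', array([38.9, 70.5]), 'ang', 23.2, 'pca ang', np.float64(100.9)) 
walls (253, 'mean', array([ 0.4898, -0.0325,  0.0433]), 'rect c', array([484.5, -38.5]), 'size', array([57.3, 32.8]), 'ang', 89.7, 'pca ang', np.float64(96.9))
0.7 [ 0.4849 -0.0318  0.031 ]
top foot (17, 'mean', array([ 0.4611, -0.0207,  0.0094]), 'rect c', array([450.7, -34.2]), 'size', array([53.1, 23.8]), 'ang', 77.1, 'pca ang', np.float64(76.9)) 
all (21, 'mean', array([ 0.4625, -0.0191,  0.0149]), 'rect c', array([451.3, -33.4]), 'size', array([54.2, 24.8]), 'ang', 75.1, 'pca ang', np.float64(74.5)) 
walls None
0.48 [ 0.4779 -0.0376  0.031 ]
t 17.275 tcp [ 0.4809 -0.0402  0.1287] zyaw -8.5 ydown [ 0.001 -0.    -1.   ] q [-0.32  0.24  1.84  0.    1.07 -0.17] F [-1.   0.5 -0.3] M [ 0.06 -0.06  0.01] w 0.0645
world d mm [  0.1  -0.  -92.7] tool d mm [-0.  92.7  0. ] turn about tool y (rad) -0.005 other 3.137
```

>>> move_arm(rot=[[0, 0, 0], [0, 0, 0], [0, 0, 0], [0, 0, 0], [0, 0, 0], [0, 0, 0], [0, 0, 0], [0, 0, 0], [0, 0, 0], [0, 0, 0]], dp=[[0, 20, 0], [0, 30, 0], [0, 30, 0], [0, 22, 0], [0, 10, 0], [0, 0, 0], [0, 0, 0], [0, 0, 0], [0, 0, 0], [0, 0, 0]], hand=[0.5, 0.5, 0.5, 0.5, 0.5, 0.5, -1, -1, -1, -1])

```text
time_s: 18.52
tcp_pos: [0.4817, -0.0405, 0.0171]
tcp_rot: [-0.463, 0.462, -0.534, 0.535]
contact_force: [-0.1, 0.0, 6.6]
width: 0.0288
```

>>> move_arm(rot=[[0, 0, 0], [0, 0, 0], [0, 0, 0], [0, 0, 0]], dp=[[0, -8, 0], [0, -25, 0], [0, -40, 0], [0, -30, 0]], hand=[-1, -1, -1, -1])

```text
time_s: 19.02
tcp_pos: [0.4808, -0.0402, 0.1208]
tcp_rot: [-0.463, 0.463, -0.534, 0.535]
contact_force: [1.2, -0.2, -1.9]
width: 0.029
```

```bash
python3 - <<'E'
from m import *
s=eyes.snapshot("top");P=cloud(s)
print("rack",rect(P,.02,.072,(.52,-.255),.11)); 
s=eyes.snapshot("scene");b=proj(s,[[.48,-.04,.14]])[0];x,y=b.astype(int)
cv2.imwrite("pics/s2.png",cv2.resize(s["image"][y-60:y+60,x-90:x+90,::-1],None,fx=4,fy=4,interpolation=cv2.INTER_CUBIC))
c=np.array([.5219,-.2494])+.037*np.array([np.cos(np.radians(81.8)),np.sin(np.radians(81.8))]); print("bay",c)
plan(np.array([*c,.12]),-8.2)
E
```

```text
rack (665, 'mean', array([ 0.5187, -0.2627,  0.0491]), 'rect c', array([ 521.1, -249.9]), 'size', array([156.4,  80.5]), 'ang', 81.7, 'pca ang', np.float64(81.4))
bay [ 0.52717727 -0.21277828]
t 19.125 tcp [ 0.4829 -0.0408  0.1226] zyaw -8.2 ydown [ 0.007 -0.002 -1.   ] q [-0.31  0.24  1.85  0.    1.05 -0.17] F [ 1.6 -0.6 -2.4] M [ 0.   -0.04  0.09] w 0.0291
world d mm [  44.2 -172.    -2.6] tool d mm [163.8   3.2  68.4] turn about tool y (rad) -0.001 other 3.141
```

View pics/s2.png

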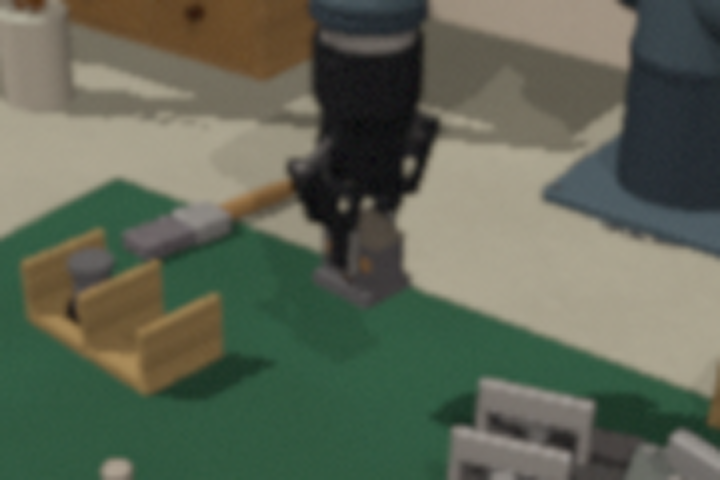

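>>> move_arm(rot=[[0, 0, 0], [0, 0, 0], [0, 0, 0], [0, 0, 0], [0, 0, 0], [0, 0, 0]], dp=[[33, 0, 13.7], [33, 0, 13.7], [33, 0, 13.7], [33, 0, 13.7], [32, 0, 13.6], [0, 0, 0]], hand=[-1, -1, -1, -1, -1, -1])

```text
time_s: 19.88
tcp_pos: [0.5248, -0.2145, 0.1178]
tcp_rot: [0.462, -0.462, 0.535, -0.535]
contact_force: [-0.2, 0.3, -1.3]
width: 0.0292
```

```bash
python3 - <<'E'
from m import *
c=np.array([.5272,-.2128]);a=np.radians(81.8);e=np.array([np.cos(a),np.sin(a)])
for n,P in(("top",np.load("top.npy")),("scene",np.load("scene.npy"))):
    q=(P[:,:2]-c); v=q@e; u=q@np.array([e[1],-e[0]])
    m=(P[:,2]>.051)&(P[:,2]<.062)&(abs(u)<38)&(np.abs(u)<.045)&(abs(v)<.05)
    for lo in(-1,1): w=v[m&(np.sign(v)==lo)]*1000; print(n,len(w),"wall at",np.percentile(w,[5,50,95]).round(1),"expect",lo*34,lo*40)
plan(np.array([*c,.027]),-8.2)
s=eyes.snapshot("scene");b=proj(s,[[.527,-.213,.09]])[0];x,y=b.astype(int)
cv2.imwrite("pics/s3.png",cv2.resize(s["image"][y-60:y+60,x-90:x+90,::-1],None,fx=4,fy=4,interpolation=cv2.INTER_CUBIC))
P=cloud(s);print("held",rect(P,.09,.14,c,.045))
E
```

```text
top 88 wall at [-40.6 -37.4 -34.4] expect -34 -40
top 81 wall at [34.1 37.1 39.8] expect 34 40
scene 58 wall at [-40.9 -36.1 -32.9] expect -34 -40
scene 62 wall at [33.8 38.5 40.9] expect 34 40
t 19.875 tcp [ 0.5248 -0.2145  0.1178] zyaw -8.4 ydown [-0.001  0.    -1.   ] q [-0.58  0.39  1.65 -0.    1.11 -0.44] F [-0.2  0.3 -1.3] M [0.04 0.01 0.01] w 0.0292
world d mm [  2.4   1.7 -90.8] tool d mm [-2.  90.8  2.1] turn about tool y (rad) -0.004 other 3.138
held (228, 'mean', array([ 0.5373, -0.201 ,  0.1194]), 'rect c', array([ 537.4, -206.1]), 'size', array([41.5, 68.2]), 'ang', 29.2, 'pca ang', np.float64(121.1))
```

View pics/s3.png

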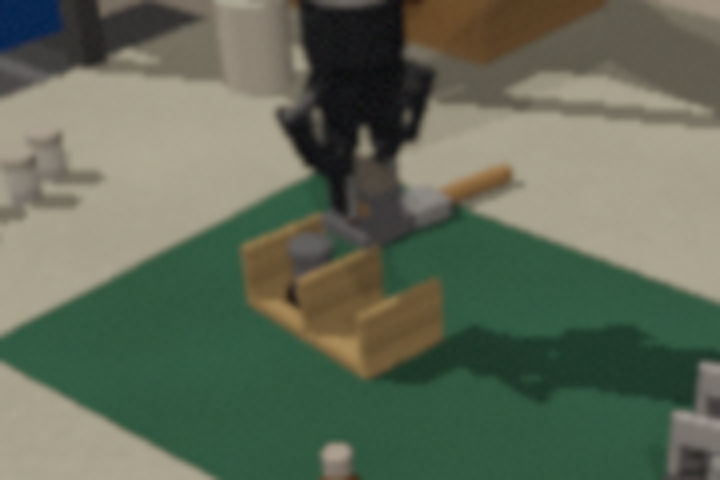

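Image: the cottage is upright above the free bay at (375,205), and the bust stands in the next bay at (310,250). The wall positions confirm the bay centre. I'll lower it now.

>>> move_arm(rot=[[0, 0, 0], [0, 0, 0], [0, 0, 0], [0, 0, 0], [0, 0, 0], [0, 0, 0]], dp=[[-2, 10, 2], [0, 15, 0], [0, 15, 0], [0, 10, 0], [0, 5, 0], [0, 0, 0]], hand=[-1, -1, -1, -1, -1, -1])

```text
time_s: 20.68
tcp_pos: [0.527, -0.2105, 0.0636]
tcp_rot: [0.463, -0.463, 0.535, -0.534]
contact_force: [-0.5, -0.3, -0.7]
width: 0.0291
```

```bash
python3 - <<'E'
from h import *
plan(np.array([.5272,-.2128,.026]),-8.2)
E
```

```text
t 20.675 tcp [ 0.527  -0.2105  0.0636] zyaw -8.2 ydown [-0.001  0.    -1.   ] q [-0.58  0.45  1.7  -0.    0.99 -0.43] F [-0.5 -0.3 -0.7] M [-0.01 -0.02 -0.01] w 0.0291
world d mm [  0.2  -2.3 -37.6] tool d mm [ 2.2 37.6  0.5] turn about tool y (rad) -0.001 other 3.141
```

>>> move_arm(rot=[[0, 0, 0], [0, 0, 0], [0, 0, 0], [0, 0, 0], [0, 0, 0], [0, 0, 0]], dp=[[2, 10, 0.5], [0, 12, 0], [0, 8, 0], [0, 4, 0], [0, 2, 0], [0, 0, 0]], hand=[-1, -1, -1, -1, -1, -1])

```text
time_s: 21.42
tcp_pos: [0.5275, -0.2127, 0.028]
tcp_rot: [-0.463, 0.463, -0.535, 0.535]
contact_force: [-1.1, -0.3, -1.3]
width: 0.029
```

>>> move_arm(rot=[[0, 0, 0], [0, 0, 0], [0, 0, 0]], dp=[[0, 1.5, 0], [0, 0, 0], [0, 0, 0]], hand=[-1, -1, -1])

```text
time_s: 21.8
tcp_pos: [0.5274, -0.2127, 0.0266]
tcp_rot: [-0.463, 0.463, -0.535, 0.535]
contact_force: [-0.5, -0.4, -0.4]
width: 0.0293
```

>>> move_arm(rot=[[0, 0, 0], [0, 0, 0], [0, 0, 0], [0, 0, 0]], dp=[[0, 1, 0], [0, 1, 0], [0, 0, 0], [0, 0, 0]], hand=[-1, -1, -1, -1])

```text
time_s: 22.3
tcp_pos: [0.5274, -0.2127, 0.0251]
tcp_rot: [-0.463, 0.463, -0.535, 0.535]
contact_force: [-1.9, 1.4, 6.2]
width: 0.0294
```

>>> move_arm(rot=[[0, 0, 0], [0, 0, 0], [0, 0, 0], [0, 0, 0], [0, 0, 0], [0, 0, 0], [0, 0, 0], [0, 0, 0], [0, 0, 0], [0, 0, 0]], dp=[[0, 0, 0], [0, 0, 0], [0, 0, 0], [0, -10, 0], [0, -30, 0], [0, -40, 0], [0, -40, 0], [0, -40, 0], [40, 0, 0], [40, 0, 0]], hand=[0.4, 0.4, 0.4, 0.4, 0.4, 0.4, 0.4, 0.4, 0.4, 0.4])

```text
time_s: 23.55
tcp_pos: [0.5163, -0.2925, 0.1864]
tcp_rot: [-0.463, 0.463, -0.533, 0.535]
contact_force: [0.9, 0.3, -0.4]
width: 0.0601
```

```bash
python3 - <<'E'
from m import *
c=np.array([.5272,-.2128])
for n in("top","scene"):
    s=eyes.snapshot(n);P=cloud(s)
    print(n,"roof",rect(P,.058,.085,c,.04))
    for o in eyes.spot_point(n,"cottage_mid")[:1]: print(o["p"],at_z(s,[o["at"][::-1]],.039)[0].round(4))
    for k,z in(("paint_bottle",0),("rinse_glass",0),("brush",.01)): print(k,[at_z(s,[o["at"][::-1]],z)[0,:2].round(3) for o in eyes.spot_point(n,k)[:1]])
b=proj(s,[[.527,-.213,.06]])[0];x,y=b.astype(int)
cv2.imwrite("pics/s4.png",cv2.resize(s["image"][y-60:y+80,x-60:x+140,::-1],None,fx=4,fy=4,interpolation=cv2.INTER_CUBIC))
plan(np.array([*c,.2]),-8.2)
E
```

```text
top roof (156, 'mean', array([ 0.5262, -0.2104,  0.0633]), 'rect c', array([ 525.1, -213.9]), 'size', array([74.7, 25.8]), 'ang', 80.4, 'pca ang', np.float64(83.0))
0.7 [ 0.5272 -0.2094  0.039 ]
paint_bottle [array([ 0.73 , -0.063])]
rinse_glass [array([0.748, 0.073])]
brush []
scene roof (80, 'mean', array([ 0.5315, -0.2112,  0.0637]), 'rect c', array([ 526.7, -213. ]), 'size', array([74.1, 30.8]), 'ang', 87.1, 'pca ang', np.float64(88.0))
0.5 [ 0.5231 -0.21    0.039 ]
paint_bottle [array([ 0.726, -0.068])]
rinse_glass [array([0.744, 0.077])]
brush [array([ 0.34 , -0.313])]
t 24.05 tcp [ 0.5161 -0.2909  0.1846] zyaw -8.2 ydown [ 0.  0. -1.] q [-0.7   0.37  1.5   0.    1.28 -0.56] F [-0.5  0.8 -0.1] M [-0.03 -0.   -0.01] w 0.0598
world d mm [11.1 78.1 15.4] tool d mm [-78.9 -15.4  -0.1] turn about tool y (rad) 0.0 other -3.141
```

View pics/s4.png

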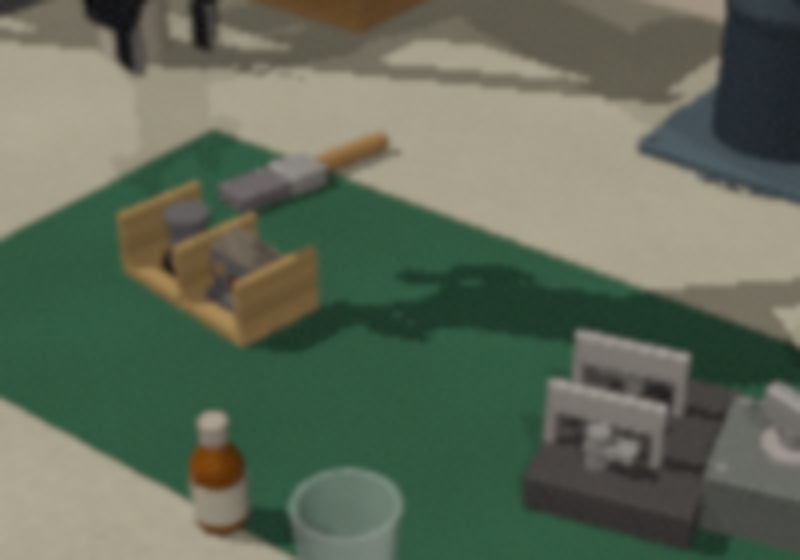

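```bash
python3 -c "
from rig import bot
print(bot.finish_job())"
```

```text
the job is handed in; nothing more can be done
None
```

I opened the clamp and moved the cottage into the free bay of the rack on the robot's right. I handed the job in at about 24 s of the 72 s allowed. The hand-in gives no verdict, so what follows rests on my own checks.

- **Clamp:** The screw gave clockwise as seen from above. One grip turned it about 2.1 rad, where torque rose to 0.8 Nm at the end stop. A picture then showed both dogs swung about 90°, parallel to the rails, with the cottage still in place.
- **Cottage:** I lifted it by its ends and let it go upright on the bench between the clamp and the rack. I then gripped it across its narrow side and lowered it into the bay until the floor pushed back with about 6 N before letting go.

**Last checks:**
- The roof in the depth images and the network's cottage point put its middle within about 4 mm of the bay's centre. The longer side runs from wall to wall.
- The clamp is still open, and the arm stands clear of everything.
- The bottle and the glass came out within about 15 mm of where they started, which is about the measuring scatter, since the arm did not go near them.
- The top camera missed the brush in the final look. The scene camera found it where it was at the start.

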